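# Tighten the wing nut of a bench polisher whose disc spins freely

### The arm

A 6-joint arm with a two-finger parallel gripper is mounted at the origin on the work surface. World frame = base frame: x ahead of the robot, y to its left, z up, the work surface at z = 0. Lengths are in m, angles in rad, forces in N, time in s.
With the tool pointing down it reaches from about 0.25 to 0.775 m from the base axis. Payload 4 kg.
Tool frame: the origin (TCP) lies on the centre line of the jaws, within the pads' length; the fingertips stand 25 mm ahead of it and the grasp point (between the pads) lies 6 mm ahead of it; z points along the fingers, y is the line along which they close (so a half turn about z gives the same grasp; the last joint's range is limited). The gripper opens to 94 mm and grips with 3 to 60 N. Pads are 16 mm wide; open, the fingers measure 119 mm over their backs; the gripper's body (75 mm by 177 mm) begins 78 mm behind the grasp point.
Start: joints at [-1.325, 0.087, 1.371, -0, 1.684, -0.103], TCP at [0.188, -0.517, 0.231] pointing down, gripper open.
Joint ranges: [-3.1, 3.1], [-0.76, 2.03], [0.27, 2.55], [-1.08, 4.22], [0.17, 2.65], [-2.57, 2.57]. Speed limits (rad/s): [2.79, 2.79, 3.14, 3.14, 3.14, 3.14].

### API

Orientations are given as [roll, pitch, yaw] about the fixed x, y, z axes, in that order (R = Rz(yaw) Ry(pitch) Rx(roll)).
In Python, from bench import sensors, optics, ticket gives the robot as it stands.
- The arm moves only by the tool send_rows, never from a script. Its argument "rows" is a list of rows, each a list of 6 numbers: the shift along the world's x, y, z in mm, then the turn, a rotation vector about the world's x, y, z in rad. In form: [[x, y, z, wx, wy, wz], ...]. A call has 1 to 8 rows; each row shifts and turns the commanded pose from where the row before left it; what a row does not reach is not made up. A row lasts 1/12 s, in which the tool goes at most 41.7 mm and 7.16 degrees, less where a joint would pass 70% of its speed; a pose out of reach is approached as far as the arm can. A call is refused whole if a number of a shift passes 41.7 or a number of a turn 0.125, either way. A call with a gripper value outside its range is refused whole. "grip" is the finger opening in mm, from 0 to 94, set as the call begins (left out, the last holds). The fingers move at their own pace and stop on an object; the grip force is fixed at half the most. Time passes only in rows, so rows that do not move let the fingers close. It gives the time, the measured TCP pose, the force, the opening and the grip force at its end, in the units of the state.
- sensors.get_obs(): the state, without advancing time (a new reading comes with each control period).
- optics.snapshot(name): name is "side" or "top" or "wrist"; returns the picture (400x640x3 uint8, red, green, blue); there is no depth.
- optics.camera_model(name): a dict with "vertical_fov" (degrees; the focal length in pixels is half the picture's height over the tangent of half this angle, whatever the lens; pixels are square), "cx", "cy" (the principal point, pixels), "R" (3x3) and "t" (3): a world point X has camera coordinates R X + t. Camera axes: x right, y down, z forward; pixel columns grow to the right and rows downward; lengths in m; the calibration is good to about 2 mm. A picture is of the moment at which its call begins: read the wrist's pose just before it. camera_model takes no time and is no camera call; for the wrist camera it gives the pose at the moment of the call.
- ticket.close_job(): hands the job in; it is judged then, once.
The state is a dict: "time": time; "joint_positions": joint angles; "qvel": joint speeds; "joint_torque": joint torques, N m; "tool_pos": TCP position; "ee_rot": TCP orientation; "wrist_force": force on the tool from outside, world axes, zero at the start; "wrist_torque": the same for the moment, N m; "width": finger opening in m; "finger_force": force on a finger pad.
Only numpy, scipy, OpenCV 4.12 (cv2) and the standard library are available. Lean on these libraries where they do the work, as an engineer would, in place of code of your own. Each camera call takes 0.05 s, during which the arm holds its last target. There are 200 camera calls.

### The job

The wing nut that holds the polishing disc is loose, but the disc spins freely, so turning the nut only turns the disc with it. Push the lock lever over towards the disc so that its pawl drops fully between the disc's teeth, turn the wing nut clockwise until it comes up against its stop, then push the lever back out so that it rests fully off and the disc is free again, leaving the jar, phone, dish and screwdriver where they are.

Things in the scene. Friction and masses are not known exactly. Their poses are not given: they have to be found in the camera images.
- polisher: Grey bench polisher, bolted down: foot 210 x 270 x 28 mm (x -105 to 105, y -170 to 100 mm) under a tilted drum of 100 mm diameter that carries the disc. Origin on the bench, 120 mm under the spindle point; z up; the lever stands at its -y side, and the disc's face leans to its -x side (away and to the right of the robot). Yaw is about 2.0 to 2.7 rad.
- spindle: THE TILTED FRAME, fixed to the polisher at (0, 0, 120) mm: origin at the centre of the disc's underside; z is the axis of disc and wing nut, leaning 30 degrees from vertical to the polisher's -x; y = polisher y; x = (0.866, 0, 0.5) of the polisher. Lever hinge: along x through (0, -140, 4) mm; its bracket is behind it at y -149 to -163 mm.
- disc (a joint): Turn of the disc, rad, clockwise (looking down on it) positive, no limit. Metal disc with grey felt face, 140 mm across, top face 12 mm up the tilted z, 24 ridged radial teeth on its rim (9 mm thick, 15 degrees apart, tips at 88 mm radius). Spins almost without friction unless the pawl is between two teeth (then about 2 degrees of play either way).
- wing_nut (a joint): Turn of the wing nut relative to the disc, rad, clockwise (seen looking down on it) positive: loose at 0 to 0.25, hard stop (tight) at 1.30. Stiff: about 0.35 N m to turn at any angle, stays where it is left; on the unlocked disc it just carries the disc round with it.
- wing_grip (a point): Grip point of the steel wing nut, at (0, 0, 38) mm of the tilted frame. z is the tilted axis, x runs along the wing and turns with the nut. The wing is a flat bar 68 mm long, 12 mm thick, 32 mm high: 20 to 52 mm up the tilted z, so 14 mm above this point and 18 mm below.
- lock_lever (a joint): Swing of the lever, rad: 0 = off (stop; handle leans 26 deg outward from the tilted z, away from the disc), 0.80 = fully locked (stop; leans 20 deg inward, pawl between two teeth). Weighted over-centre: from about 0.4 it falls to the nearer end by itself (under 1 N at the ball). If the pawl lands on a tooth it stops near 0.65; turning the disc (or the nut) a few degrees lets it drop in.
- lever_ball (a point): Centre of the lever's black ball, 30 mm across, 75 mm from the hinge. In the tilted frame at (0, -173, 72) mm when off and (0, -114, 74) mm when locked, at most 79 mm high between. A pawl arm 65 mm long, 6 mm thick, points from the hinge to the disc (raised when off, level with the teeth when locked).
- jar: Bystander: glass jar with black cap, 60 mm across, 65 mm high. Origin at the centre of its underside.
- phone: Bystander: white phone lying flat, 74 x 150 x 9 mm. Origin at the centre of its underside.
- dish: Bystander: red plastic dish, 80 mm across, 30 mm high. Origin at the centre of its underside.
- screwdriver: Bystander: screwdriver lying on the bench, 180 mm long. Origin under its middle.

How it is judged:
On the way, in this order (a step that is already met when the one before it is completed fails the run):
1. the lock lever is over and its pawl fully between two teeth, with the nut still loose (value of joint lock_lever above 0.72 rad and value of joint wing_nut below 0.6 rad), for 0.3 s.
2. the wing nut is turned clockwise to its stop while the disc is locked (value of joint wing_nut above 1.2 rad and value of joint lock_lever above 0.65 rad), for 0.2 s.
3. the lock lever is back out, fully off (value of joint lock_lever below 0.1 rad), for 0.2 s.
At the end, for the whole second after the job is handed in: The wing nut is within 0.1 rad of its stop (joint above 1.2 of 1.30) and the lock lever rests off (joint below 0.1) (value of joint wing_nut above 1.2 rad and value of joint lock_lever below 0.1 rad); the robot touches nothing.
It fails at once if a bystander (jar, phone, dish or screwdriver) is moved by more than 40 mm (distance of any of jar, phone, dish, screwdriver from where it was at the start of the episode above 0.04 m).
It also fails if it takes over 61 s, if anything falls off the work surface, if the arm or the gripper's body presses on something with over 40 N, if the wrist force passes 120 N, or if a joint passes its speed limit or range.

## Working session

There is one attempt and no reset: what is moved stays moved. The work goes in short steps, Python scripts to look and compute and a tool call to move; the robot and the scene stay as the last step left them, time stands still between calls to the robot, and variables do not carry over. Pictures are saved under pics/ and viewed, at most 10 in all, crops included, and the job is handed in when it is done.

Besides the shell and the picture viewer there is one more tool, called after "Request:" by a JSON object that holds its "name" and its "arguments", one argument or row to a line. send_rows: Moves the arm, as the interface text tells. Its arguments: {"type":"object","properties":{"rows":{"type":"array"},"grip":{"type":"number"}},"required":["rows"]}

```bash
mkdir -p pics; python3 - <<'E'
from bench import sensors, optics
import cv2, numpy as np
o=sensors.get_obs(); print({k:np.round(v,3).tolist() for k,v in o.items()})
for n in ["top","side"]:
    m=optics.camera_model(n); print(n,m)
    im=optics.snapshot(n); cv2.imwrite(f"pics/{n}0.png",cv2.cvtColor(im,cv2.COLOR_RGB2BGR))
E
```

```text
{'time': 0.0, 'joint_positions': [-1.325, 0.088, 1.372, -0.0, 1.684, -0.103], 'qvel': [0.0, -0.001, -0.001, 0.001, 0.001, 0.002], 'joint_torque': [-0.002, -34.019, -30.243, 0.072, 0.033, -0.0], 'tool_pos': [0.188, -0.516, 0.229], 'ee_rot': [-3.139, -0.0, 0.349], 'wrist_force': [-0.085, -0.33, 0.178], 'wrist_torque': [0.029, -0.015, 0.051], 'finger_force': 0.0, 'width': 0.094}
top {'vertical_fov': 51.27898964535891, 'cx': 315.5125770667219, 'cy': 198.11162343462695, 'R': array([[-0.02798952, -0.99960419,  0.00283676],
       [-0.99044228,  0.02734933, -0.13518914],
       [ 0.13505805, -0.00659353, -0.99081575]]), 't': array([-0.03151068,  0.6233053 ,  0.96653067])}
side {'vertical_fov': 54.10343370979836, 'cx': 321.69154839775064, 'cy': 199.72522985349718, 'R': array([[ 0.99880451, -0.04822325,  0.00800426],
       [-0.02149741, -0.58037747, -0.81406379],
       [ 0.04390229,  0.81291851, -0.58072031]]), 't': array([-0.57767314,  0.10430183,  0.89245393])}
```

View pics/top0.png

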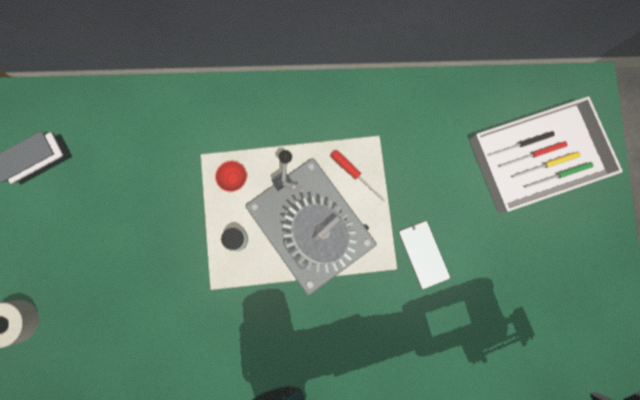

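View pics/side0.png

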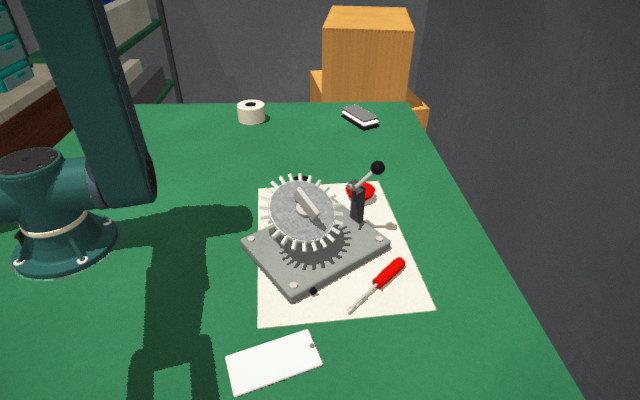

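The top view shows the foot corners at about (312,158), (247,206), (310,293), (376,243), the ball at (286,157) and the wing from (315,235) to (340,214). In the side view the ball is at (377,168) and the wing runs (297,190) to (318,220).

```bash
cat > h.py <<'E'
import numpy as np, cv2
from scipy.optimize import least_squares
from scipy.spatial.transform import Rotation as Rn
from bench import sensors, optics
def ray(m,p):
    f=200/np.tan(np.radians(m["vertical_fov"]/2)); R=np.array(m["R"]); t=np.array(m["t"])
    d=R.T@np.array([(p[0]-m["cx"])/f,(p[1]-m["cy"])/f,1]); return -R.T@t, d/np.linalg.norm(d)
def plane(m,p,n,c):   # n.X=c
    o,d=ray(m,p); return o+d*(c-n@o)/(n@d)
def tri(rs):
    A=sum(np.eye(3)-np.outer(d,d) for o,d in rs); b=sum((np.eye(3)-np.outer(d,d))@o for o,d in rs)
    return np.linalg.solve(A,b)
def proj(m,X):
    f=200/np.tan(np.radians(m["vertical_fov"]/2)); c=np.array(m["R"])@X+m["t"]; return np.array([m["cx"]+f*c[0]/c[2],m["cy"]+f*c[1]/c[2]])
E
python3 - <<'E'
from h import *
T=optics.camera_model("top");S=optics.camera_model("side");z=np.array([0,0,1.])
top=cv2.imread("pics/top0.png");side=cv2.imread("pics/side0.png")
def black(im,x,y,r):
    c=im[y-r:y+r,x-r:x+r].max(2)<60
    n,l,s,ce=cv2.connectedComponentsWithStats(c.astype(np.uint8)); k=1+np.argmax(s[1:,4]); return ce[k]+[x-r,y-r],s[k].tolist()
b1=black(top,286,157,10);b2=black(side,377,168,12);print(b1,b2)
ball=tri([ray(T,b1[0]),ray(S,b2[0])]);print("ball",ball,proj(T,ball),proj(S,ball))
# foot: grey mask -> corners
loc=[[-105,-170],[-105,100],[105,100],[105,-170]]
pt=np.array([[312,158],[376,243],[310,293],[247,206]],np.float32)
g=cv2.cvtColor(top,cv2.COLOR_BGR2GRAY); pt2=cv2.cornerSubPix(g,pt.reshape(-1,1,2).copy(),(4,4),(-1,-1),(3,30,.01)).reshape(-1,2);print(pt2)
W=np.array([plane(T,p,z,.028) for p in pt]);L=np.array(loc)/1000
print("sides",[np.linalg.norm(W[i]-W[(i+1)%4]) for i in range(4)])
def res(q,W=W):
    c,s=np.cos(q[2]),np.sin(q[2]); return ((L@np.array([[c,s],[-s,c]])+q[:2])-W[:,:2]).ravel()
r=least_squares(res,[.5,-.05,2.3]);print("pose",r.x,np.round(r.fun*1000,1))
x,y,a=r.x
Rp=Rn.from_euler('z',a).as_matrix();Rs=Rp@np.array([[.866,0,-.5],[0,1,0],[.5,0,.866]])
o=np.array([x,y,.12]);sp=lambda p:o+Rs@(np.array(p)/1000)
print("axis",Rs[:,2],"ball pred",sp([0,-173,72]),"grip",sp([0,0,38]))
for m,ps in((T,[(315,235),(340,214)]),(S,[(297,190),(318,220)])):
    n=Rs[:,2];w=[plane(m,p,n,n@sp([0,0,52])) for p in ps];print("wing local",[np.round(Rs.T@(q-o)*1000,1) for q in w])
big=np.hstack([cv2.resize(top[140:300,230:390],(400,400),interpolation=2),cv2.resize(side[150:310,240:400],(400,400),interpolation=2)]);cv2.imwrite("pics/c1.png",big)
E
```

```text
(array([289., 156.]), [13, 9, 1, 1, 1]) (array([377.40689655, 167.33793103]), [6, 5, 14, 14, 145])
ball [0.69310498 0.00514126 0.18908906] [289.00790522 155.81096479] [377.21864926 167.37160326]
[[312.61563 157.18736]
 [376.84702 243.70038]
 [307.99048 294.46832]
 [244.39021 204.16345]]
sides [np.float64(0.26144410511938243), np.float64(0.1987624226904596), np.float64(0.25962417401262206), np.float64(0.19939539433145498)]
pose [ 0.53166681 -0.05642219  2.18195262] [ 6.  -1.9 -0.4 -7.5 -7.   1.6  1.4  7.8]
axis [ 0.28690742 -0.40949253  0.866     ] ball pred [0.69400856 0.01336432 0.182352  ] grip [ 0.54256929 -0.0719829   0.152908  ]
wing local [array([44.7, -2.4, 52. ]), array([-37.9,  -8. ,  52. ])]
wing local [array([30.4,  6.8, 52. ]), array([-42.2,   3.2,  52. ])]
```

View pics/c1.png

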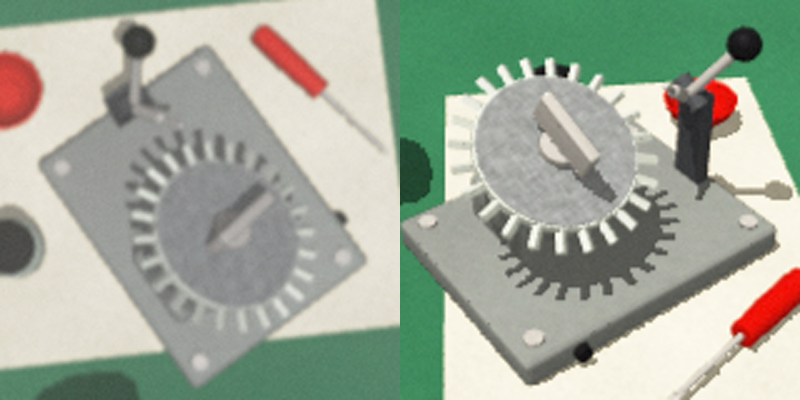

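```bash
cat > fit.py <<'E'
from h import *
T=optics.camera_model("top");S=optics.camera_model("side")
def frame(q):
    Rs=Rn.from_euler('z',q[2]).as_matrix()@np.array([[.8660254,0,-.5],[0,1,0],[.5,0,.8660254]])
    return Rs,np.array([q[0],q[1],.12])
E
python3 - <<'E'
from fit import *
top=cv2.imread("pics/top0.png");side=cv2.imread("pics/side0.png")
def black(im,x,y,r,th):
    c=im[y-r:y+r,x-r:x+r].max(2)<th
    n,l,s,ce=cv2.connectedComponentsWithStats(c.astype(np.uint8)); k=1+np.argmax(s[1:,4]); return ce[k]+[x-r,y-r],s[k].tolist()
b1=black(top,286,157,8,90);print(b1)
ball=tri([ray(T,b1[0]),ray(S,(377.4,167.3))]);print("ball",ball,proj(T,ball),proj(S,ball))
F=lambda x,y:("p",x,y,28-120)
obs=[(T,F(-105,-170),(312.7,157.6)),(T,F(-105,100),(376.5,244.2)),(T,F(105,100),(308.4,294.8)),(T,F(105,-170),(245.2,204.1)),
(S,F(105,100),(240.8,241.2)),(S,F(-105,100),(291.2,300)),(S,F(-105,-170),(390,242.8)),
(T,("s",0,-173,72),b1[0]),(S,("s",0,-173,72),(377.4,167.3)),(T,("s",0,0,12),(321.6,232.4)),(S,("s",0,0,12),(302.4,215.2)),(T,("s",0,0,52),(330.4,223.6)),(S,("s",0,0,52),(308.4,202))]
def res(q):
    Rs,o=frame(q);Rz=Rn.from_euler('z',q[2]).as_matrix()
    return np.concatenate([proj(m,o+(Rs if k[0]=="s" else Rz)@(np.array(k[1:])/1000))-p for m,k,p in obs])
r=least_squares(res,[.53,-.056,2.2],loss="soft_l1");print(r.x);print(np.round(res(r.x).reshape(-1,2),1).tolist())
Rs,o=frame(r.x);sp=lambda p:o+Rs@(np.array(p)/1000)
print(Rs.round(3).tolist());print("balls",sp([0,-173,72]),sp([0,-114,74]),"grip",sp([0,0,38]))
n=Rs[:,2]
for m,ps in((T,[(322.8,231.2),(338,216)]),(S,[(298,188),(319.2,214.8)])):
    w=[Rs.T@(plane(m,p,n,n@sp([0,0,52]))-o)*1000 for p in ps];d=w[1]-w[0];print(np.round(w,1).tolist(),np.linalg.norm(d),np.degrees(np.arctan2(d[1],d[0])))
np.save("q.npy",r.x)
E
```

```text
(array([284.60526316, 156.29824561]), [1, 2, 12, 12, 114])
ball [0.69465482 0.01470023 0.18335101] [284.62371093 155.85560436] [376.96208458 167.37766889]
[ 0.53246945 -0.0562151   2.17662305]
[[0.3, -2.3], [2.5, -1.1], [0.6, 0.8], [-1.3, 0.7], [-2.8, -1.6], [-0.6, -1.2], [1.8, -1.6], [1.0, -0.6], [-0.1, 1.0], [0.8, -0.8], [0.3, -4.5], [-0.1, 1.5], [-0.1, -0.6]]
[[-0.493, -0.822, 0.285], [0.712, -0.569, -0.411], [0.5, 0.0, 0.866]]
balls [0.69518082 0.0127052  0.18235383] [ 0.6472504  -0.0217139   0.18408588] grip [ 0.54328884 -0.0718337   0.15290897]
[[24.2, 1.3, 52.0], [-30.1, -6.5, 52.0]] 54.87180828843966 -171.82988905572782
[[33.7, 3.3, 52.0], [-33.7, -4.5, 52.0]] 67.83663729371004 -173.31963964347372
```

```bash
python3 - <<'E'
from fit import *
Rs,o=frame(np.load("q.npy"));sp=lambda p:o+Rs@(np.array(p)/1000)
n=Rs[:,2]
def tool(th):
    u=Rs@[np.cos(th),np.sin(th),0]; return np.c_[u,np.cross(-n,u),-n]
for fl in (0,np.pi):
  for deg in (6.6,-20,-45,-75,-85):
    R=tool(np.radians(deg)+fl); out=[]
    w=sp([0,0,38+200]); r=np.hypot(*w[:2]); j1=np.arctan2(w[1],w[0])-np.arcsin(.057/r)
    for p in (1.3,1.6):
        M=Rn.from_matrix((Rn.from_euler('ZY',[j1,p]).inv().as_matrix()@R))
        e=M.as_euler('ZYZ'); out.append(np.round([e[0],e[1],e[2]-np.pi/2],2).tolist())
    print(fl>0,deg,round(j1,2),out)
E
```

```text
False 6.6 -0.34 [[0.38, 2.24, -0.89], [0.32, 1.96, -1.0]]
False -20 -0.34 [[0.38, 2.24, -0.42], [0.32, 1.96, -0.54]]
False -45 -0.34 [[0.38, 2.24, 0.01], [0.32, 1.96, -0.1]]
False -75 -0.34 [[0.38, 2.24, 0.54], [0.32, 1.96, 0.42]]
False -85 -0.34 [[0.38, 2.24, 0.71], [0.32, 1.96, 0.59]]
True 6.6 -0.34 [[0.38, 2.24, -4.03], [0.32, 1.96, -4.15]]
True -20 -0.34 [[0.38, 2.24, -3.56], [0.32, 1.96, -3.68]]
True -45 -0.34 [[0.38, 2.24, -3.13], [0.32, 1.96, -3.25]]
True -75 -0.34 [[0.38, 2.24, -2.6], [0.32, 1.96, -2.72]]
True -85 -0.34 [[0.38, 2.24, -2.43], [0.32, 1.96, -2.55]]
```

Request:
{"name": "send_rows", "arguments": {
  "rows": [
    [25,40,10,0,0,0.12],
    [25,40,10,0,0,0.12],
    [25,40,5,0,0,0.12],
    [25,40,0,0,0,0.12],
    [25,40,0,0,0,0.12],
    [25,40,0,0,0,0.12],
    [25,40,0,0,0,0.12],
    [25,40,0,0,0,0.12]
  ],
  "grip": 60
}}

```text
time: 0.77
tool_pos: [0.3639, -0.234, 0.2519]
ee_rot: [-3.142, -0.0, 1.314]
wrist_force: [1.7, 0.1, 0.0]
width: 0.0597
finger_force: 0.0
```

Request:
{"name": "send_rows", "arguments": {
  "rows": [
    [30,30,0,0,0,0.12],
    [30,25,0,0,0,0.12],
    [30,25,0,0,0,0.12],
    [30,20,0,0,0,0.12],
    [30,20,0,0,0,0.12],
    [30,20,0,0,0,0.12],
    [30,20,0,0,0,0.12],
    [30,20,0,0,0,0.02]
  ]
}}

```text
time: 1.43
tool_pos: [0.6041, -0.0551, 0.2514]
ee_rot: [-3.141, -0.001, 2.174]
wrist_force: [0.5, -0.9, 0.6]
width: 0.0599
finger_force: 0.0
```

Request:
{"name": "send_rows", "arguments": {
  "rows": [
    [34,15,0,0,0,0],
    [33,14,0,0,0,0],
    [0,0,0,0,0,0],
    [0,0,-20,0,0,0],
    [0,0,-20,0,0,0],
    [0,0,-17,0,0,0],
    [0,0,0,0,0,0],
    [0,0,0,0,0,0]
  ]
}}

```text
time: 2.1
tool_pos: [0.6689, -0.0304, 0.1923]
ee_rot: [-3.136, 0.001, 2.166]
wrist_force: [0.5, -4.1, -3.5]
width: 0.0599
finger_force: 2.4
```

```bash
python3 - <<'E'
from h import *
o=sensors.get_obs(); print(o["tool_pos"],o["wrist_force"],o["joint_positions"])
a=optics.snapshot("side")[120:220,300:440]; b=optics.snapshot("wrist")
cv2.imwrite("pics/c2.png",cv2.cvtColor(np.hstack([cv2.resize(a,(400,286)),cv2.resize(b,(400,286))]),cv2.COLOR_RGB2BGR))
E
```

```text
[ 0.66885515 -0.03039842  0.19234216] [ 0.53328489 -4.09312484 -3.47756515] [-0.12774611  0.36766269  1.10968264 -0.00474932  1.66770022 -0.72331128]
```

View pics/c2.png

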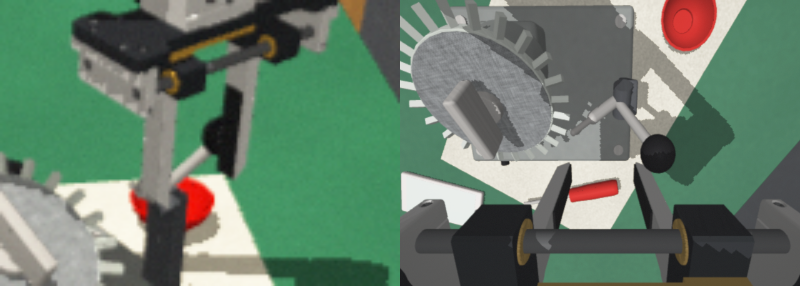

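The tool stopped about 26/43 mm short of the target in x/y because rows were clipped, so the outer finger lies against the ball's disc side. I'll lift and shift it over.

Request:
{"name": "send_rows", "arguments": {
  "rows": [
    [-3,-3,20,0,0,0],
    [0,0,20,0,0,0],
    [0,0,18,0,0,0],
    [8,12,0,0,0,0],
    [10,16,0,0,0,0],
    [10,16,0,0,0,0],
    [0,0,0,0,0,0],
    [0,0,0,0,0,0]
  ]
}}

```text
time: 2.87
tool_pos: [0.6948, 0.0148, 0.2513]
ee_rot: [-3.139, -0.002, 2.171]
wrist_force: [-0.5, 0.5, 0.1]
width: 0.0601
finger_force: 0.0
```

Request:
{"name": "send_rows", "arguments": {
  "rows": [
    [0,0,-20,0,0,0],
    [0,0,-20,0,0,0],
    [0,0,-14,0,0,0],
    [0,0,0,0,0,0],
    [-4,-3,0,0,0,0],
    [-4,-3,0,0,0,0],
    [-4,-3,0,0,0,0],
    [-4,-3,0,0,0,0]
  ]
}}

```text
time: 3.53
tool_pos: [0.6796, 0.001, 0.2015]
ee_rot: [3.138, 0.003, 2.169]
wrist_force: [0.8, 1.2, 1.1]
width: 0.06
finger_force: 0.5
```

Request:
{"name": "send_rows", "arguments": {
  "rows": [
    [-5,-3.5,0,0,0,0],
    [-5,-3.5,0,0,0,0],
    [-5,-3.5,0,0,0,0],
    [-5,-3.5,0,0,0,0],
    [-5,-3.5,0,0,0,0],
    [-5,-3.5,0,0,0,0],
    [-5,-3.5,0,0,0,0],
    [-5,-3.5,0,0,0,0]
  ]
}}

```text
time: 4.2
tool_pos: [0.6384, -0.0269, 0.199]
ee_rot: [-3.141, -0.0, 2.169]
wrist_force: [-1.2, -1.2, -0.8]
width: 0.06
finger_force: 0.0
```

```bash
python3 - <<'E'
from h import *
o=sensors.get_obs(); print(o["tool_pos"],o["wrist_force"])
a=optics.snapshot("side")[120:220,300:440]; b=optics.snapshot("wrist")
cv2.imwrite("pics/c3.png",cv2.cvtColor(np.hstack([cv2.resize(a,(400,286)),cv2.resize(b,(400,286))]),cv2.COLOR_RGB2BGR))
E
```

```text
[ 0.63837129 -0.02686759  0.19901402] [-1.2335733  -1.15457073 -0.8490132 ]
```

View pics/c3.png

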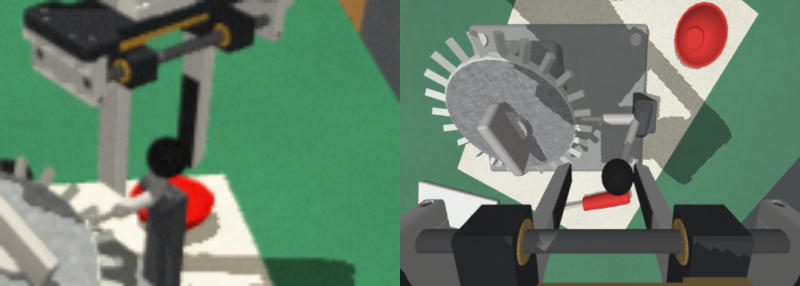

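The lever is past centre, with the ball near the outer finger. I'll push a few mm more, then measure the ball.

Request:
{"name": "send_rows", "arguments": {
  "rows": [
    [-3,-2,0,0,0,0],
    [-3,-2,0,0,0,0],
    [0,0,0,0,0,0],
    [0,0,0,0,0,0],
    [0,0,0,0,0,0]
  ]
}}

```text
time: 4.72
tool_pos: [0.6359, -0.0286, 0.199]
ee_rot: [3.134, 0.001, 2.171]
wrist_force: [7.8, 2.7, -4.0]
width: 0.0599
finger_force: 4.4
```

```bash
cat > ball.py <<'E'
from fit import *
Rs,o=frame(np.load("q.npy"));sp=lambda p:o+Rs@(np.array(p)/1000)
print(sensors.get_obs()["tool_pos"],sensors.get_obs()["wrist_force"])
im=optics.snapshot("side")
def bl(a):
    r=Rs@[0,-np.sin(np.radians(26)-a),np.cos(np.radians(26)-a)]; return sp([0,-140,4])+.0754*r
m=(im.max(2)<40).astype(np.uint8)
x,y=proj(S,bl(.7)).astype(int)
c=m[y-25:y+25,x-30:x+30]; er=cv2.morphologyEx(c,cv2.MORPH_OPEN,cv2.getStructuringElement(2,(9,9)))
n,l,s,ce=cv2.connectedComponentsWithStats(er)
for k in range(1,n): print(ce[k]+[x-30,y-25],s[k].tolist())
for a in (0,.4,.6,.65,.7,.75,.8): print(a,proj(S,bl(a)).round(1))
E
python3 ball.py
```

```text
[ 0.63586017 -0.02855282  0.19904019] [ 7.75864388  2.74200258 -3.99982912]
[358.10365854 174.82926829] [21, 19, 15, 15, 164]
0 [377.3 168.3]
0.4 [368.7 170.7]
0.6 [363.1 173.2]
0.65 [361.7 173.9]
0.7 [360.2 174.7]
0.75 [358.6 175.5]
0.8 [357.1 176.4]
```

The ball is at (358.1,174.8), about 0.77 rad and with 8 N at the stop, so the lever is locked. Next I'll back off, lift, and work out the move to the wing.

Request:
{"name": "send_rows", "arguments": {
  "rows": [
    [8,6,0,0,0,0],
    [0,0,20,0,0,0],
    [0,0,30,0,0,0],
    [0,0,30,0,0,0],
    [0,0,30,0,0,0],
    [0,0,30,0,0,0],
    [0,0,0,0,0,0],
    [0,0,0,0,0,0]
  ],
  "grip": 60
}}

```text
time: 5.43
tool_pos: [0.6417, -0.0244, 0.3421]
ee_rot: [3.138, 0.004, 2.169]
wrist_force: [-0.1, -1.1, -0.4]
width: 0.0597
finger_force: 0.0
```

```bash
python3 ball.py; cat > go.py <<'E'
import sys
from fit import *
Rs,o=frame(np.load("q.npy"));sp=lambda p:o+Rs@(np.array(p)/1000);n=Rs[:,2]
def tool(th):
    u=Rs@[np.cos(th),np.sin(th),0]; return np.c_[u,np.cross(-n,u),-n]
def delta(pos_local,deg):   # pos_local: grasp point in the spindle frame, mm
    ob=sensors.get_obs(); R0=Rn.from_euler('xyz',ob["ee_rot"]); R1=Rn.from_matrix(tool(np.radians(deg)))
    tcp=sp(pos_local)+.006*n
    print("shift mm",((tcp-ob["tool_pos"])*1000).round(1),"rotvec",(R1*R0.inv()).as_rotvec().round(3), "tcp",tcp.round(4))
E
python3 - <<'E'
from go import *
im=optics.snapshot("side");cv2.imwrite("pics/side1.png",cv2.cvtColor(im,cv2.COLOR_RGB2BGR))
cv2.imwrite("pics/c4.png",cv2.resize(cv2.cvtColor(im[140:270,240:420],cv2.COLOR_RGB2BGR),(720,520),interpolation=2))
delta([0,0,110],6.6); delta([0,0,40],6.6); print("n",n.round(3))
E
```

```text
[ 0.6417201  -0.02443444  0.34207656] [-0.08629058 -1.12387846 -0.35014559]
[357.03571429 175.41428571] [21, 20, 13, 14, 140]
0 [377.3 168.3]
0.4 [368.7 170.7]
0.6 [363.1 173.2]
0.65 [361.7 173.9]
0.7 [360.2 174.7]
0.75 [358.6 175.5]
0.8 [357.1 176.4]
shift mm [ -75.4  -79.5 -117.2] rotvec [0.448 0.269 0.12 ] tcp [ 0.5655 -0.1039  0.2205]
shift mm [ -95.3  -50.7 -177.9] rotvec [0.448 0.269 0.12 ] tcp [ 0.5456 -0.0751  0.1598]
n [ 0.285 -0.411  0.866]
```

View pics/c4.png

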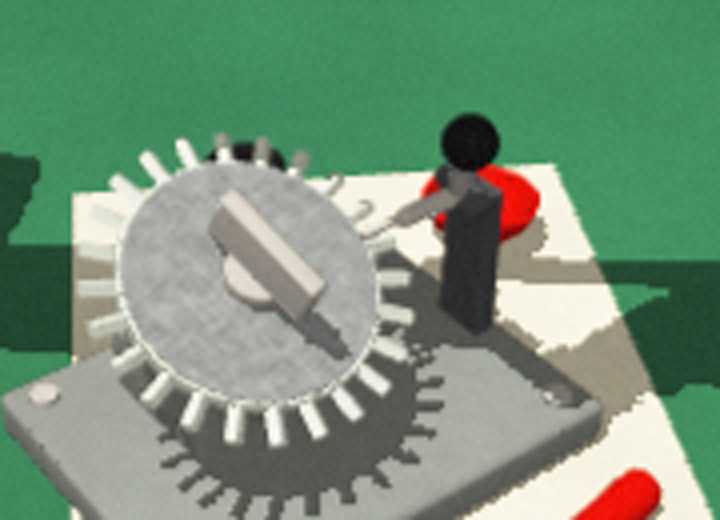

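Request:
{"name": "send_rows", "arguments": {
  "rows": [
    [-12.5,-13.3,-19.5,0.0747,0.0448,0.02],
    [-12.5,-13.3,-19.5,0.0747,0.0448,0.02],
    [-12.5,-13.3,-19.5,0.0747,0.0448,0.02],
    [-12.5,-13.3,-19.5,0.0747,0.0448,0.02],
    [-12.5,-13.3,-19.5,0.0747,0.0448,0.02],
    [-12.5,-13.3,-19.5,0.0747,0.0448,0.02],
    [0,0,0,0,0,0],
    [0,0,0,0,0,0]
  ]
}}

```text
time: 6.2
tool_pos: [0.5645, -0.1051, 0.2174]
ee_rot: [3.078, -0.527, 2.304]
wrist_force: [0.3, 0.1, 0.3]
width: 0.0597
finger_force: 0.0
```

```bash
python3 - <<'E'
from go import *
import pickle
print(sensors.get_obs()["joint_positions"].round(2)); delta([0,0,110],6.6)
m=optics.camera_model("wrist");im=optics.snapshot("wrist");pickle.dump(m,open("w.pkl","wb"))
cv2.imwrite("pics/w1.png",cv2.cvtColor(im,cv2.COLOR_RGB2BGR))
print(proj(m,sp([0,0,52])),[proj(m,sp([34*np.cos(.115)*s,34*np.sin(.115)*s,52])).round(1) for s in (1,-1)])
E
```

```text
[-0.43  0.44  1.05  0.3   2.1  -1.05]
shift mm [1.  1.2 3.1] rotvec [-0.004 -0.007  0.004] tcp [ 0.5655 -0.1039  0.2205]
[326.5465873  216.81753257] [array([326.4, 170.3]), array([326.7, 259.7])]
```

View pics/w1.png

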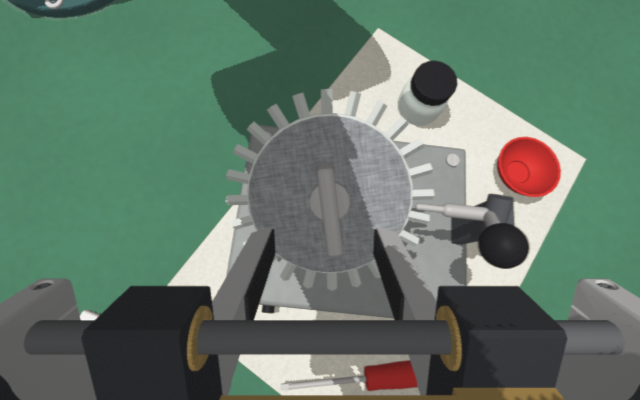

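The wrist view shows the wing's top face from about (326,168) to (335,255), centred near (330.5,212), and slightly rotated from the prediction.

```bash
python3 - <<'E'
from go import *
import pickle
m=pickle.load(open("w.pkl","rb"))
w=[Rs.T@(plane(m,p,n,n@sp([0,0,52]))-o)*1000 for p in [(326,168),(335,255)]];d=w[0]-w[1];a=np.degrees(np.arctan2(d[1],d[0]))
c=(w[0]+w[1])/2;print(np.round(w,1),np.linalg.norm(d),a,c)
g=cv2.cvtColor(cv2.imread("pics/w1.png"),cv2.COLOR_BGR2GRAY).astype(int)
for r in (175,190,205,220,235,250): 
    G=np.diff(cv2.GaussianBlur(g[r:r+1,300:360].astype(np.float32),(3,1),0)[0]);k=np.argsort(-abs(G))[:5];print(r,[(int(300+i),int(G[i])) for i in sorted(k)])
# disc felt circle centre via edge of felt: top/bottom/left/right extreme
for p in [(249,193),(413,193),(331,113),(331,272)]: print((Rs.T@(plane(m,p,n,n@sp([0,0,12]))-o)*1000).round(1))
delta([0,c[1],110],a)
delta([0,c[1],40],a)
E
```

```text
[[ 35.4   4.4  52. ]
 [-29.3  -9.6  52. ]] 66.1334583841041 12.227450314221842 [ 3.05328143 -2.63269515 51.99999966]
175 [(317, 8), (318, 7), (353, 11), (354, 15), (355, 11)]
190 [(312, 7), (313, 10), (314, 7), (344, -8), (345, -11)]
205 [(310, 6), (319, -6), (347, -5), (348, -9), (349, -8)]
220 [(323, 7), (324, 6), (336, -4), (337, -7), (338, -7)]
235 [(325, 7), (326, 5), (338, -4), (339, -8), (340, -6)]
250 [(327, 6), (328, 6), (329, 4), (340, -5), (341, -6)]
[-0.5 64.6 12. ]
[ 14.5 -71.2  12. ]
[71.2  4.2 12. ]
[-66.  -11.8  12. ]
shift mm [2.2 1.8 0.3] rotvec [ 0.026 -0.042  0.087] tcp [ 0.5677 -0.1024  0.2205]
shift mm [-17.8  30.5 -60.4] rotvec [ 0.026 -0.042  0.087] tcp [ 0.5477 -0.0736  0.1598]
```

Request:
{"name": "send_rows", "arguments": {
  "rows": [
    [0.7,3.9,1.8,0.026,-0.042,0.087],
    [0,0,0,0,0,0],
    [-5,7.2,-15.2,0,0,0],
    [-5,7.2,-15.2,0,0,0],
    [-5,7.2,-15.2,0,0,0],
    [-5,7.2,-15.0,0,0,0],
    [0,0,0,0,0,0],
    [0,0,0,0,0,0]
  ]
}}

```text
time: 6.92
tool_pos: [0.5468, -0.0704, 0.1644]
ee_rot: [3.019, -0.505, 2.424]
wrist_force: [0.2, -0.1, 0.7]
width: 0.0598
finger_force: 0.0
```

```bash
python3 - <<'E'
from go import *
ob=sensors.get_obs();print(ob["tool_pos"],ob["wrist_force"]);delta([3,-2.8,40],12.2)
im=optics.snapshot("wrist");cv2.imwrite("pics/w2.png",cv2.cvtColor(im,cv2.COLOR_RGB2BGR))
E
```

```text
[ 0.54675429 -0.07038845  0.16436694] [ 0.17656724 -0.06018157  0.68977827]
shift mm [-0.4 -1.  -3. ] rotvec [ 0.002  0.005 -0.002] tcp [ 0.5464 -0.0714  0.1613]
```

View pics/w2.png

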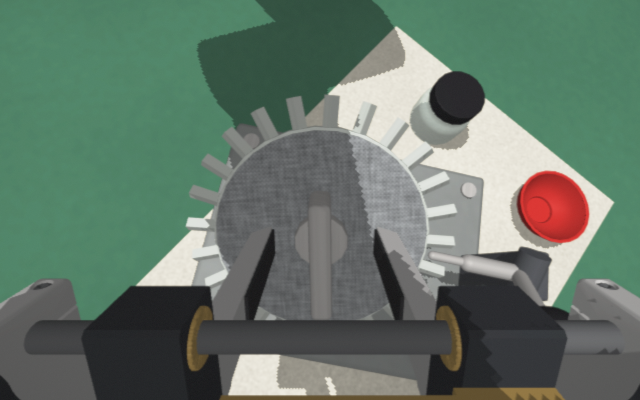

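Request:
{"name": "send_rows", "arguments": {
  "rows": [
    [-0.4,-1,-3,0,0,0],
    [0,0,0,0,0,0],
    [0,0,0,0,0,0],
    [0,0,0,0,0,0],
    [0,0,0,0,0,0],
    [0,0,0,0,0,0],
    [0,0,0,0,0,0],
    [0,0,0,0,0,0]
  ],
  "grip": 0
}}

```text
time: 7.63
tool_pos: [0.5466, -0.0724, 0.1604]
ee_rot: [3.017, -0.506, 2.424]
wrist_force: [-0.0, -0.2, -1.2]
width: 0.0118
finger_force: 30.0
```

Request:
{"name": "send_rows", "arguments": {
  "rows": [
    [0,0,0,-0.0228,0.0329,-0.0693],
    [0,0,0,-0.0228,0.0329,-0.0693],
    [0,0,0,-0.0228,0.0329,-0.0693],
    [0,0,0,-0.0228,0.0329,-0.0693],
    [0,0,0,0,0,0],
    [0,0,0,0,0,0]
  ]
}}

```text
time: 8.13
tool_pos: [0.5465, -0.0725, 0.1604]
ee_rot: [-3.084, -0.517, 2.059]
wrist_force: [-0.5, -0.5, -0.2]
width: 0.0118
finger_force: 30.0
```

```bash
cat > st.py <<'E'
from go import *
ob=sensors.get_obs();x=Rn.from_euler('xyz',ob["ee_rot"]).as_matrix();l=Rs.T@x
print("F",ob["wrist_force"].round(1),"T.n",(ob["wrist_torque"]@n).round(2),"T",ob["wrist_torque"].round(2),"w",ob["width"],ob["finger_force"])
print("angle",np.degrees(np.arctan2(l[1,0],l[0,0])).round(1),"grasp local",(Rs.T@(ob["tool_pos"]-.006*n-o)*1000).round(1))
E
python3 st.py
```

```text
F [-0.5 -0.5 -0.2] T.n 0.24 T [ 0.   -0.47  0.06] w 0.011785661673742303 29.975309371948242
angle -5.9 grasp local [ 1.7 -2.2 39.7]
```

Request:
{"name": "send_rows", "arguments": {
  "rows": [
    [0,0,0,-0.0228,0.0329,-0.0693],
    [0,0,0,-0.0228,0.0329,-0.0693],
    [0,0,0,-0.0228,0.0329,-0.0693],
    [0,0,0,-0.0228,0.0329,-0.0693],
    [0,0,0,-0.0228,0.0329,-0.0693],
    [0,0,0,-0.0228,0.0329,-0.0693],
    [0,0,0,-0.0228,0.0329,-0.0693],
    [0,0,0,0,0,0]
  ]
}}

```text
time: 8.8
tool_pos: [0.5462, -0.0726, 0.1605]
ee_rot: [-2.801, -0.401, 1.443]
wrist_force: [-0.9, -1.1, 0.3]
width: 0.0122
finger_force: 30.0
```

```bash
python3 st.py; python3 ball.py | sed -n 2p
```

```text
F [-0.9 -1.1  0.3] T.n 0.3 T [-0.   -0.34  0.19] w 0.012168646426134744 29.986225068569183
angle -38.1 grasp local [ 1.8 -1.9 39.7]
[361.94065282 181.31454006] [25, 18, 16, 30, 337]
```

Request:
{"name": "send_rows", "arguments": {
  "rows": [
    [0,0,0,-0.0171,0.0247,-0.052],
    [0,0,0,-0.0171,0.0247,-0.052],
    [0,0,0,-0.0171,0.0247,-0.052],
    [0,0,0,0,0,0],
    [0,0,0,0,0,0]
  ]
}}

```text
time: 9.27
tool_pos: [0.5461, -0.0726, 0.1605]
ee_rot: [-2.736, -0.336, 1.266]
wrist_force: [-2.0, -1.0, 0.3]
width: 0.0118
finger_force: 30.0
```

```bash
python3 st.py
```

```text
F [-2.  -1.   0.3] T.n 0.26 T [-0.   -0.13  0.24] w 0.011789608184590307 29.99054878950119
angle -48.2 grasp local [ 1.9 -1.9 39.7]
```

Request:
{"name": "send_rows", "arguments": {
  "rows": [
    [0,0,0,-0.0171,0.0247,-0.052],
    [0,0,0,-0.0171,0.0247,-0.052],
    [0,0,0,0,0,0],
    [0,0,0,0,0,0]
  ]
}}

```text
time: 9.6
tool_pos: [0.546, -0.0726, 0.1605]
ee_rot: [-2.7, -0.286, 1.151]
wrist_force: [-1.4, -0.4, 1.7]
width: 0.0118
finger_force: 30.0
```

```bash
python3 st.py
```

```text
F [-1.4 -0.4  1.7] T.n 0.35 T [ 0.09 -0.03  0.36] w 0.01176320310919512 29.99008744955063
angle -55.1 grasp local [ 1.9 -1.9 39.7]
```

Request:
{"name": "send_rows", "arguments": {
  "rows": [
    [0,0,0,-0.0143,0.0206,-0.0433],
    [0,0,0,0,0,0],
    [0,0,0,0,0,0]
  ]
}}

```text
time: 9.85
tool_pos: [0.546, -0.0726, 0.1605]
ee_rot: [-2.687, -0.264, 1.104]
wrist_force: [-2.2, -0.0, 1.6]
width: 0.0117
finger_force: 30.0
```

```bash
python3 st.py
```

```text
F [-2.2 -0.   1.6] T.n 0.33 T [0.05 0.12 0.42] w 0.011731733099159513 30.003781020641327
angle -58.0 grasp local [ 1.9 -1.8 39.7]
```

Request:
{"name": "send_rows", "arguments": {
  "rows": [
    [0,0,0,-0.0143,0.0206,-0.0433],
    [0,0,0,0,0,0],
    [0,0,0,0,0,0]
  ]
}}

```text
time: 10.1
tool_pos: [0.546, -0.0726, 0.1605]
ee_rot: [-2.675, -0.242, 1.057]
wrist_force: [-2.7, -0.4, 2.3]
width: 0.0115
finger_force: 30.0
```

```bash
python3 st.py
```

```text
F [-2.7 -0.4  2.3] T.n 0.34 T [0.08 0.17 0.45] w 0.011476968423337452 30.002694725990295
angle -60.9 grasp local [ 1.9 -1.8 39.7]
```

Request:
{"name": "send_rows", "arguments": {
  "rows": [
    [0,0,0,-0.0143,0.0206,-0.0433],
    [0,0,0,0,0,0],
    [0,0,0,0,0,0]
  ]
}}

```text
time: 10.35
tool_pos: [0.546, -0.0726, 0.1605]
ee_rot: [-2.664, -0.219, 1.011]
wrist_force: [-3.4, -0.7, 3.5]
width: 0.0118
finger_force: 30.0
```

```bash
python3 st.py
```

```text
F [-3.4 -0.7  3.5] T.n 0.31 T [0.16 0.36 0.48] w 0.011809719295389981 30.004619657993317
angle -63.8 grasp local [ 1.9 -1.8 39.7]
```

Request:
{"name": "send_rows", "arguments": {
  "rows": [
    [0,0,0,-0.0143,0.0206,-0.0433],
    [0,0,0,0,0,0],
    [0,0,0,0,0,0]
  ]
}}

```text
time: 10.6
tool_pos: [0.546, -0.0726, 0.1605]
ee_rot: [-2.655, -0.196, 0.966]
wrist_force: [-4.0, -0.5, 2.3]
width: 0.0123
finger_force: 31.1
```

```bash
python3 st.py
```

```text
F [-4.  -0.5  2.3] T.n 0.59 T [0.19 0.39 0.8 ] w 0.012327532660221376 31.10405548432027
angle -66.6 grasp local [ 1.9 -1.8 39.7]
```

Request:
{"name": "send_rows", "arguments": {
  "rows": [
    [0,0,0,-0.0143,0.0206,-0.0433],
    [0,0,0,0,0,0],
    [0,0,0,0,0,0]
  ]
}}

```text
time: 10.85
tool_pos: [0.5461, -0.0724, 0.1606]
ee_rot: [-2.646, -0.172, 0.922]
wrist_force: [-3.9, -0.8, 4.3]
width: 0.0131
finger_force: 32.4
```

```bash
python3 st.py; python3 - <<'E'
from h import *
a=optics.snapshot("side")[130:260,240:400]; b=optics.snapshot("wrist")
cv2.imwrite("pics/c5.png",cv2.cvtColor(np.hstack([cv2.resize(a,(340,276)),cv2.resize(b,(440,276))]),cv2.COLOR_RGB2BGR))
E
```

```text
F [-3.9 -0.8  4.3] T.n 0.67 T [0.3  0.39 0.86] w 0.013080604156216806 32.37523706629872
angle -69.5 grasp local [ 2.  -2.  39.7]
```

View pics/c5.png

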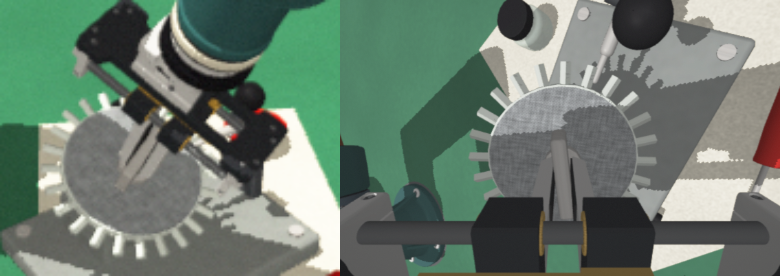

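Torque jumped from 0.33 to 0.67 N·m and the jaws were forced slightly apart, so the nut is at its stop. I'll release and retreat.

Request:
{"name": "send_rows", "arguments": {
  "rows": [
    [0,0,0,0,0,0],
    [0,0,0,0,0,0],
    [0,0,0,0,0,0],
    [0,0,0,0,0,0]
  ],
  "grip": 60
}}

```text
time: 11.28
tool_pos: [0.5469, -0.0728, 0.1599]
ee_rot: [-2.648, -0.171, 0.919]
wrist_force: [-0.1, 0.4, -0.2]
width: 0.0362
finger_force: 0.0
```

Request:
{"name": "send_rows", "arguments": {
  "rows": [
    [4,-6,12.5,0,0,0],
    [6,-8.6,18,0,0,0],
    [6,-8.6,18,0,0,0],
    [6,-8.6,18,0,0,0],
    [6,-8.6,18,0,0,0],
    [6,-8.6,18,0,0,0],
    [0,0,20,0,0,0],
    [0,0,0,0,0,0]
  ]
}}

```text
time: 11.95
tool_pos: [0.5817, -0.1225, 0.2866]
ee_rot: [-2.654, -0.173, 0.92]
wrist_force: [0.4, 0.8, 0.9]
width: 0.0599
finger_force: 0.0
```

```bash
python3 - <<'E'
from go import *
ob=sensors.get_obs();R0=Rn.from_euler('xyz',ob["ee_rot"]);R1=Rn.from_euler('xyz',[np.pi,0,2.17])
v=(R1*R0.inv()).as_rotvec();print(ob["tool_pos"],v,np.linalg.norm(v),((np.array([.648,-.02,.29])-ob["tool_pos"])*1000).round(1))
im=optics.snapshot("side");cv2.imwrite("pics/s3.png",cv2.cvtColor(im,cv2.COLOR_RGB2BGR))
E
python3 ball.py|sed -n 2,4p
```

```text
[ 0.58169518 -0.12247597  0.28659366] [-0.19363773 -0.51143568  1.17883367] 1.2995040820319477 [ 66.3 102.5   3.4]
0 [377.3 168.3]
0.4 [368.7 170.7]
0.6 [363.1 173.2]
```

Request:
{"name": "send_rows", "arguments": {
  "rows": [
    [5.1,7.9,0.5,-0.0149,-0.0393,0.0907],
    [5.1,7.9,0.5,-0.0149,-0.0393,0.0907],
    [5.1,7.9,0.5,-0.0149,-0.0393,0.0907],
    [5.1,7.9,0.5,-0.0149,-0.0393,0.0907],
    [5.1,7.9,0.5,-0.0149,-0.0393,0.0907],
    [5.1,7.9,0.5,-0.0149,-0.0393,0.0907],
    [5.1,7.9,0.5,-0.0149,-0.0393,0.0907],
    [5.1,7.9,0.5,-0.0149,-0.0393,0.0907]
  ]
}}

```text
time: 12.72
tool_pos: [0.621, -0.0575, 0.2845]
ee_rot: [-2.976, -0.137, 1.708]
wrist_force: [-0.6, 1.0, 0.4]
width: 0.06
finger_force: 0.0
```

Request:
{"name": "send_rows", "arguments": {
  "rows": [
    [5.1,7.9,0.5,-0.0149,-0.0393,0.0907],
    [5.1,7.9,0.5,-0.0149,-0.0393,0.0907],
    [5.1,7.9,0.5,-0.0149,-0.0393,0.0907],
    [5.1,7.9,0.5,-0.0149,-0.0393,0.0907],
    [5.1,7.9,0.5,-0.0149,-0.0393,0.0907],
    [0,0,0,0,0,0],
    [0,0,0,0,0,0]
  ]
}}

```text
time: 13.3
tool_pos: [0.6458, -0.0182, 0.288]
ee_rot: [-3.131, 0.0, 2.168]
wrist_force: [0.2, -0.5, 0.7]
width: 0.0601
finger_force: 0.0
```

```bash
python3 - <<'E'
from go import *
ob=sensors.get_obs();R0=Rn.from_euler('xyz',ob["ee_rot"]);R1=Rn.from_euler('xyz',[np.pi,0,2.17])
v=(R1*R0.inv()).as_rotvec();print(ob["tool_pos"],v,((np.array([.648,-.02,.199])-ob["tool_pos"])*1000).round(1))
E
python3 ball.py|sed -n 2,4p
python3 - <<'E'
from h import *
a=optics.snapshot("side")[130:260,240:400]; b=optics.snapshot("wrist")
cv2.imwrite("pics/c6.png",cv2.cvtColor(np.hstack([cv2.resize(a,(340,276)),cv2.resize(b,(440,276))]),cv2.COLOR_RGB2BGR))
E
```

```text
[ 0.64575754 -0.01819212  0.28798273] [ 0.00594085 -0.00867114  0.00229214] [  2.2  -1.8 -89. ]
[357.11594203 175.36231884] [21, 20, 13, 14, 138]
0 [377.3 168.3]
0.4 [368.7 170.7]
```

View pics/c6.png

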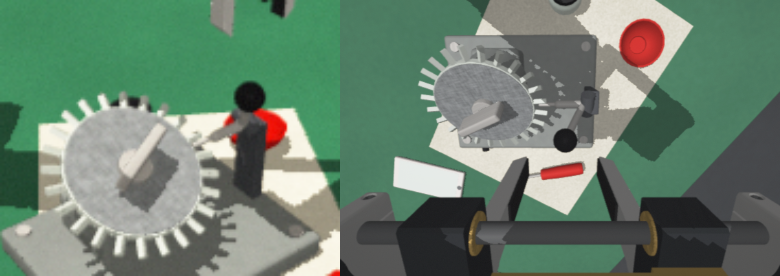

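The wing has turned (it now lies up-right in the side crop) and the lever is still locked, ball at (357,175). I'll descend around the ball and push it outward.

Request:
{"name": "send_rows", "arguments": {
  "rows": [
    [2.2,-1.8,-20,0,0,0],
    [0,0,-25,0,0,0],
    [0,0,-25,0,0,0],
    [0,0,-19,0,0,0],
    [0,0,0,0,0,0],
    [4,2.8,0,0,0,0],
    [4,2.8,0,0,0,0],
    [4,2.8,0,0,0,0]
  ]
}}

```text
time: 14.12
tool_pos: [0.6623, -0.0124, 0.2028]
ee_rot: [-3.136, 0.004, 2.168]
wrist_force: [0.3, -0.5, 0.1]
width: 0.0602
finger_force: 1.1
```

Request:
{"name": "send_rows", "arguments": {
  "rows": [
    [5,3.5,0,0,0,0],
    [5,3.5,0,0,0,0],
    [5,3.5,0,0,0,0],
    [5,3.5,0,0,0,0],
    [5,3.5,0,0,0,0],
    [5,3.5,0,0,0,0],
    [5,3.5,0,0,0,0],
    [5,3.5,0,0,0,0]
  ]
}}

```text
time: 14.78
tool_pos: [0.7013, 0.0162, 0.2002]
ee_rot: [-3.133, 0.001, 2.169]
wrist_force: [-0.5, -0.3, 0.3]
width: 0.0599
finger_force: 0.0
```

Request:
{"name": "send_rows", "arguments": {
  "rows": [
    [5,3.5,0,0,0,0],
    [3,2,0,0,0,0],
    [0,0,0,0,0,0],
    [0,0,0,0,0,0],
    [0,0,0,0,0,0]
  ]
}}

```text
time: 15.2
tool_pos: [0.7088, 0.0211, 0.2004]
ee_rot: [-3.133, 0.002, 2.168]
wrist_force: [0.4, 0.4, 0.9]
width: 0.0599
finger_force: 0.0
```

```bash
sed -i 's/x-30:x+30/x-30:x+40/' ball.py; python3 ball.py|sed -n 1,4p
```

```text
[0.70878117 0.02108579 0.20038804] [0.42116474 0.43383453 0.93934749]
0 [377.3 168.3]
0.4 [368.7 170.7]
0.6 [363.1 173.2]
```

Request:
{"name": "send_rows", "arguments": {
  "rows": [
    [-8,-5.5,0,0,0,0],
    [0,0,15,0,0,0],
    [0,0,25,0,0,0],
    [0,0,30,0,0,0],
    [0,0,30,0,0,0],
    [0,0,20,0,0,0],
    [0,0,0,0,0,0],
    [0,0,0,0,0,0]
  ]
}}

```text
time: 15.92
tool_pos: [0.7011, 0.0155, 0.3221]
ee_rot: [-3.136, 0.004, 2.168]
wrist_force: [1.0, 0.1, 0.2]
width: 0.0599
finger_force: 0.0
```

```bash
python3 ball.py|sed -n 1,4p; python3 - <<'E'
from go import *
print(sensors.get_obs()["tool_pos"],sensors.get_obs()["time"])
m=optics.camera_model("wrist");im=optics.snapshot("wrist");cv2.imwrite("pics/w4.png",im[:,:,::-1])
b=(im.max(2)<50).astype(np.uint8);p=proj(m,sp([0,-173,72]));q=proj(m,sp([0,-114,74]));print("pred off",p,"locked",q)
n_,l,s,ce=cv2.connectedComponentsWithStats(cv2.morphologyEx(b,cv2.MORPH_OPEN,np.ones((9,9),np.uint8)))
print([(ce[k].round(1).tolist(),s[k].tolist()) for k in range(1,n_) if s[k][4]<5000])
E
```

```text
[0.70113513 0.01552996 0.32208601] [0.98934475 0.10278824 0.20831503]
[377.37190083 167.20661157] [42, 12, 12, 13, 121]
0 [377.3 168.3]
0.4 [368.7 170.7]
[0.70069787 0.01556576 0.31954107] 15.9667
pred off [318.78805045 189.19568356] locked [256.1506768  191.08033357]
[([272.1, 5.1], [256, 0, 33, 13, 348]), ([320.2, 188.5], [307, 175, 28, 28, 663]), ([389.1, 280.4], [374, 245, 29, 71, 926]), ([258.0, 281.9], [245, 247, 29, 70, 903]), ([153.7, 308.7], [92, 287, 119, 45, 3982]), ([494.1, 308.1], [438, 286, 119, 44, 4065]), ([492.3, 368.0], [428, 334, 131, 61, 4820]), ([151.5, 380.9], [87, 349, 134, 51, 4384]), ([5.6, 391.1], [0, 380, 15, 20, 226]), ([636.3, 395.8], [633, 392, 7, 8, 51])]
```

```bash
python3 -c "
from bench import ticket; print(ticket.close_job())"
```

```text
the job is handed in; nothing more can be done
None
```

I locked the disc, turned the wing nut clockwise to its stop (resisting torque jumped from about 0.33 to 0.67 N·m), pushed the lever back fully off (camera-checked) and handed the job in at about 16 s; the arm never went near the jar, phone, dish or screwdriver, and no verdict came back.

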